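# Dip the oil of the bench air compressor

### The arm

A 7-joint arm with a two-finger parallel gripper is mounted at the origin on the work surface. World frame = base frame: x ahead of the robot, y to its left, z up, the work surface at z = 0. Lengths are in m, angles in rad, forces in N, time in s.
With the tool pointing down it reaches from about 0.425 to 0.95 m from the base axis. Payload 4.7 kg.
Tool frame: the origin (TCP) lies on the centre line of the jaws, within the pads' length; the fingertips stand robot.nose_length ahead of it and the grasp point (between the pads) lies 8 mm behind it (robot.nose_length is the distance from the TCP to the fingertips, in m); z points along the fingers, x is the direction in which the jaws open and shut, and the axes are right-handed (so a half turn about z gives the same grasp; the last joint's range is limited). The gripper opens to 85 mm and grips with 20 to 120 N. Pads are 22 mm wide; open, the fingers measure 114 mm over their backs; the gripper's body (76 mm by 85 mm) begins 54 mm behind the grasp point. The pads swing forward as they close: fully open they stand 13 mm farther back than shut.
Start: joints at [-0.029, 0.469, -0.049, 1.532, 0.024, 1.141, -0.082], TCP at [0.675, 0, 0.242] pointing down, gripper open.
Joint ranges: [-2.59, 2.59], [-0.33, 1.99], [-1.39, 1.29], [0.1, 2.45], [-1.04, 4.18], [0.21, 1.99], [-2.66, 2.66]. Speed limits (rad/s): [2.57, 2.57, 3.14, 3.14, 3.14, 3.14, 3.14].

### API

Orientations are given as [roll, pitch, yaw] about the fixed x, y, z axes, in that order (R = Rz(yaw) Ry(pitch) Rx(roll)).
In Python, from plant import robot gives the robot as it stands. Calls block until the motion is done:
- robot.goto(position, orientation): joint-space move of the TCP to a pose.
- robot.move_straight(position, vel=0.15, attitude=None, contact_N=None): straight line of the TCP; attitude=None keeps the orientation; vel is the mean speed in m/s. With contact_N (N) it stops when the force on the tool has changed by that much, and returns True; else False.
- robot.move_joints(angles): joint-space move.
- robot.grip(opening, strength=None): opening from 0.0 (shut) to 1.0 (fully open); strength is the grip in N (None keeps the last); returns when the fingers have stopped.
- robot.sleep(seconds).
- robot.inverse_kinematics(position, orientation): joint angles nearest the present ones, or None.
- robot.sense(): the state.
- robot.grab_frame(name): name is "scene" or "side" or "wrist"; returns a dict with "image" (420x560x3 uint8, red, green, blue), "range_z" (420x560 float32, m along the optical axis (not along the pixel's ray), 0 where there is no reading), "fx", "fy", "cx", "cy" (pixels), "dist_coeffs" ([k1, k2, p1, p2, k3] as OpenCV has them; the pictures are not rectified), "R" (3x3) and "t" (3): a world point X has camera coordinates R X + t. Camera axes: x right, y down, z forward; pixel columns grow to the right and rows downward; lengths in m; the calibration is good to about 2 mm. A picture is of the moment at which its call begins.
A pose or a line that the arm cannot do raises robot.IKError and nothing moves.
- robot.close_job(): hands the job in, once; it reports no verdict.
The state is a dict: "t": time; "joint_pos": joint angles; "joint_velocities": joint speeds; "effort": joint torques, N m; "tcp_pos": TCP position; "tcp_rot": TCP orientation; "wrist_force": force on the tool from outside, world axes, zero at the start; "torque": the same for the moment, N m; "opening": opening from 0.0 (shut) to 1.0 (fully open).
Only numpy, scipy, OpenCV 4.12 (cv2) and the standard library are available. Lean on these libraries where they do the work, as an engineer would, in place of code of your own. Each camera call takes 0.05 s, during which the arm holds its last target. There are 200 camera calls.

### The job

Check the oil of the blue air compressor: take the wiped dipstick with the yellow handle from the white tray, push it down the sloping dipstick tube until its black collar stops on the tube's mouth, without forcing it, and draw it right out again. Then hold it level for reading, marked face up, with its tip about a hand's breadth above the white tray so that it drips there, and finish still holding it like that. Leave the other things on the bench where they are.

Things in the scene. Friction and masses are not known exactly. Their poses are not given: they have to be found in the camera images.
- gauge: Dipstick, about 65 g: flat steel blade 155 long, 8 wide, 4 thick; black disc collar 33 diameter (x -6 to 0); yellow handle 55 x 16 wide x 14 (x -61 to -6). Origin: centre of the collar's blade-side face. x along the blade to its tip, y across blade and handle, z out of the marked face (two black lines). Starts level, marked face up, origin 37 above the bench.
- gauge_tip (a point): The tip of the blade, 155 along x from the gauge's origin. The last 10 of the blade are 5 wide; the two black reading lines are at x = 115 and 140. Centre of mass about x = 37.
- guide_tube: Fixed steel dipstick tube, sloping 40 degrees above level. Origin: centre of its open mouth, 152 above the bench; z points out and up along its axis (insert along -z), y is level. Funnel mouth: rim 33 outside, 27 inside diameter, narrowing within 24 to a straight bore 13 wide; 107 long, open into the hollow sump. Fully home, the gauge's origin is at this origin, collar on the rim.
- compressor: Fixed bench air compressor: blue crankcase 130 x 110, 135 high; finned cylinder with square head on it (226 high, x -17 to 61); grey motor and black fan cowl towards -y (to y = -290, up to 190 high). Origin on the bench under the crankcase's centre, z up. The tube leaves the face x = -65 towards -x; its mouth is at (-132, 0, 152).
- tray: White open drip tray, 110 (x) by 190 (y) by 35 high, walls 4, 0.7 kg, loose on the bench. Origin: centre of its underside, z up. The dipstick starts lying roughly along its x axis, tip to +x, across the two long rims, with collar and handle hanging free outside.
- oil_bottle: Amber bottle, 68 diameter, 170 high, loose bystander; origin at its foot.
- beaker: Glass beaker, 72 diameter, 95 high, loose bystander; origin at its foot.
- hollow_lamp: Hollow-cathode lamp (glass tube on a black socket) upright in a grey round stand 68 wide, 166 high in all, loose bystander; origin at its foot.
- cup_rack: Blue block with white sample cups, 70 x 130 x 44 high, loose bystander; origin at the centre of its underside.
- screwdriver: Screwdriver lying on the bench between robot and compressor, bystander.
- wrench: Wrench lying on the bench to the right of the tray, bystander.
There are look-alikes about, which are no part of the job. Of the things like the gauge, leave any that is pink; of the rest the smaller one is meant.

How it is judged:
On the way, in this order (a step that is already met when the one before it is completed fails the run):
1. the dipstick is in the tube with its collar home on the mouth (within 3 mm) (z of gauge in the frame of guide_tube below 0.003 m and distance between gauge and guide_tube below 0.006 m and angle between the x axis of gauge and the z axis of guide_tube, either way round below 0.09 rad), for 0.2 s.
2. the dipstick is drawn right out: its tip is more than 10 mm outside the mouth and nothing of it touches the compressor (z of gauge_tip in the frame of guide_tube above 0.01 m and contact force between gauge and compressor below 0.05 N), for 0.1 s.
At the end, for the whole second after the job is handed in: The gripper holds the dipstick level (within 7 degrees), marked face up (within 17 degrees), its tip over the tray's outline and 85 to 250 mm above the bench (the tray's rim is at 35), at rest, and it touches no other thing on the bench (contact force between the fingers and gauge above 1 N and angle between gauge's own x axis and vertical between 1.4408 and 1.7008 rad and angle between gauge's own z axis and vertical below 0.3 rad and height (world z) of gauge_tip between 0.085 and 0.25 m and height (world z) of gauge above 0.085 m and x of gauge_tip in the frame of tray between -0.055 and 0.055 m and y of gauge_tip in the frame of tray between -0.095 and 0.095 m and linear speed of gauge below 0.03 m/s and angle between tray's own z axis and vertical below 0.1 rad and contact force between gauge and compressor below 0.05 N and contact force between gauge and tray below 0.05 N and contact force between gauge and oil_bottle below 0.05 N and contact force between gauge and beaker below 0.05 N and contact force between gauge and hollow_lamp below 0.05 N and contact force between gauge and cup_rack below 0.05 N and contact force between gauge and screwdriver below 0.05 N and contact force between gauge and wrench below 0.05 N); the arm keeps its last pose, push and grip.
It fails at once if the dipstick is forced (pressed on the compressor with more than 60 N) (contact force between gauge and compressor above 60 N).
It fails at once if another thing on the bench is moved more than 30 mm (distance of any of oil_bottle, beaker, hollow_lamp, cup_rack, screwdriver, wrench from where it was at the start of the episode above 0.03 m).
It fails at once if the tray is pushed more than 50 mm or tipped (distance of tray from where it was at the start of the episode above 0.05 m or angle between tray's own z axis and vertical above 0.4 rad).
It also fails if it takes over 45 s, if anything falls off the work surface, if the arm or the gripper's body presses on something with over 40 N, if the wrist force passes 120 N, or if a joint passes its speed limit or range.

## Working session

There is one attempt and no reset: what is moved stays moved. The work goes in short steps, each a Python script; the robot and the scene stay as the last script left them, time stands still between calls to the robot, and variables do not carry over. Pictures are saved under pics/ and viewed, about 8 in all and at most 12, crops included, and the job is handed in when it is done.

```bash
ls; mkdir -p pics
cat > h.py <<'E'
import numpy as np, cv2
from plant import robot
from scipy.spatial.transform import Rotation as Rot
def save(f,n):
    cv2.imwrite('pics/'+n+'.png',cv2.cvtColor(f['image'],cv2.COLOR_RGB2BGR))
def world(f,uv,z=None):
    uv=np.atleast_2d(np.float64(uv)); K=np.array([[f['fx'],0,f['cx']],[0,f['fy'],f['cy']],[0,0,1]])
    n=cv2.undistortPoints(uv[:,None],K,np.array(f['dist_coeffs']))[:,0]
    r=np.c_[n,np.ones(len(n))]; R=np.array(f['R']); t=np.array(f['t'])
    if z is None:
        d=f['range_z'][uv[:,1].round().astype(int),uv[:,0].round().astype(int)][:,None]
        return (r*d-t)@R
    c=-R.T@t; d=r@R
    return c+d*((z-c[2])/d[:,2])[:,None]
E
python3 - <<'E'
from h import *
a=[]
for n in('scene','side','wrist'):
    f=robot.grab_frame(n); np.save('pics/'+n+'0.npy',f,allow_pickle=True); a.append(f)
    print(n,-np.array(f['R']).T@f['t'],np.array(f['R'])[2])
    save(f,n+'0')
print(robot.nose_length,robot.sense()['tcp_rot'])
E
```

```text
pics
scene [ 1.208351   -0.08549272  1.04638977] [-0.59440218 -0.1079072  -0.79689528]
side [ 0.30087092 -1.1455148   1.12342012] [ 0.15788361  0.66434233 -0.73056282]
wrist [0.67576509 0.07483791 0.37311805] [-0.00162404 -0.29077683 -0.95678953]
0.011 [3.14152738e+00 1.51503002e-03 3.10497278e-05]
```

View pics/scene0.png

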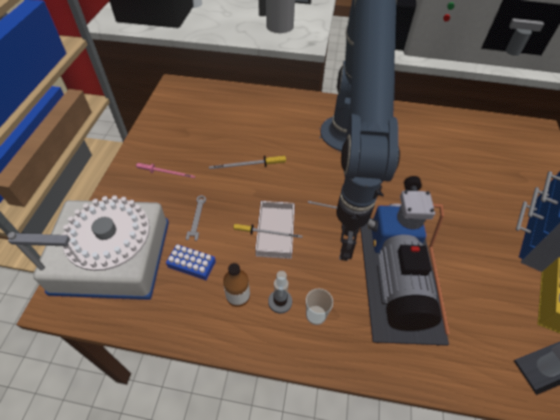

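View pics/side0.png

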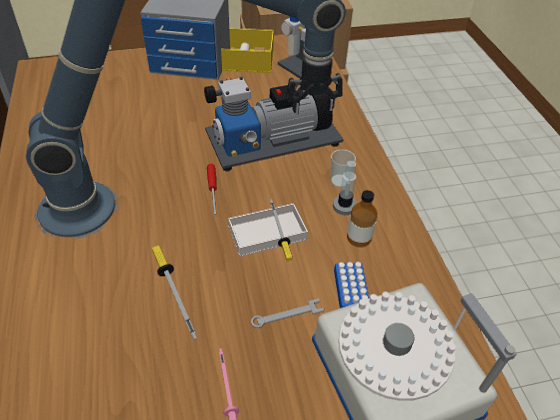

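In the scene view there are three dipstick-like things. The yellow-handled one across the white tray is at (265,232), a longer yellow one lies on the bench at (250,162), and a pink one at (165,171). The smaller yellow one on the tray fits the description. I'll confirm it in an enlarged crop and look at the tube.

Run:
```python
from h import *
S=cv2.imread('pics/scene0.png');D=cv2.imread('pics/side0.png');W=cv2.imread('pics/wrist0.png')
z=lambda i,x,y,w,h:cv2.resize(i[y:y+h,x:x+w],(400,300),interpolation=cv2.INTER_CUBIC)
cv2.imwrite('pics/c1.png',np.vstack([np.hstack([z(S,220,190,100,75),z(D,220,195,100,75)]),np.hstack([z(D,190,70,120,90),z(W,0,0,560,420)])]))
```

```text
(no output)
```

View pics/c1.png

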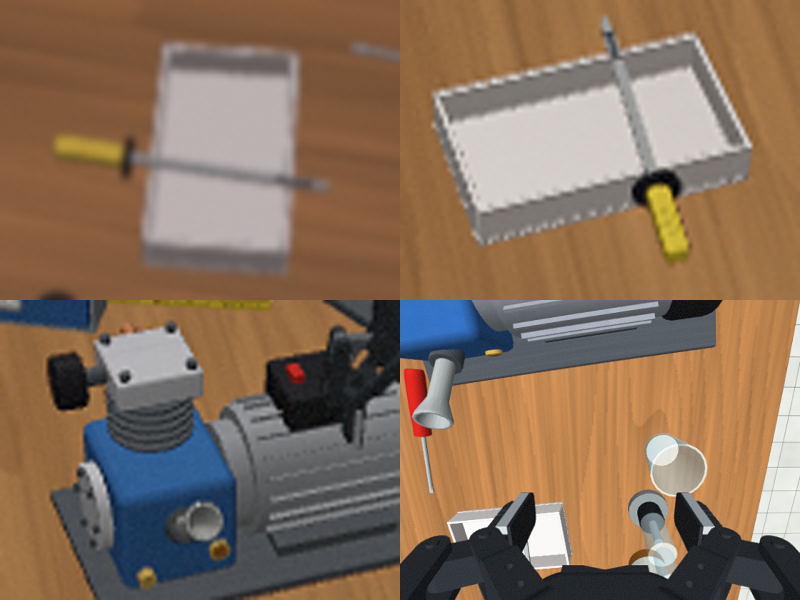

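The crop confirms it: the short yellow-handled dipstick lies across the tray, with its collar at about side (284,242) and its tip at (271,200). The tube's funnel mouth is at side (251,136) and wrist (48,165), facing -y. Next I'll measure both.

```bash
cat > meas.py <<'E'
from h import *
L=lambda n:np.load('pics/'+n+'0.npy',allow_pickle=True).item()
def yel(f,box):
    x,y,w,h=box; hsv=cv2.cvtColor(f['image'],cv2.COLOR_RGB2HSV)
    m=np.zeros(hsv.shape[:2],bool); m[y:y+h,x:x+w]=True
    m&=(hsv[...,0]>20)&(hsv[...,0]<35)&(hsv[...,1]>140)&(hsv[...,2]>90)
    v,u=np.nonzero(m); return np.c_[u,v]
if __name__=='__main__':
    for n,b in(('scene',(225,215,35,30)),('side',(270,235,35,30))):
        f=L(n);p=yel(f,b);P=world(f,p);print(n,len(p),p.mean(0),'z37',world(f,p.mean(0),.040),'depth',np.median(P,0),P.min(0),P.max(0))
    f=L('scene');print('scene collar,tip',world(f,[[220+129/4,190+157/4],[220+328/4,190+185/4]],.037))
    print('tray corners',world(f,[[220+165/4,190+45/4],[220+297/4,190+55/4],[220+288/4,190+240/4],[220+145/4,190+235/4]],.035))
    f=L('side');print('side collar,tip',world(f,[[284.2,241.7],[271.2,199.7]],.037))
    print('tray side',world(f,[[220+37/4,195+95/4],[220+292/4,195+36/4],[220+350/4,195+148/4],[220+78/4,195+210/4]],.035))
    print('mouth side',world(f,[[251.5,136]],.152),world(f,[[251.5,136]]))
    f=L('wrist');print('mouth wrist',world(f,[[48,165]],.152),world(f,[[48,165],[48,152]]))
E
python3 meas.py
```

```text
scene 79 [242.03797468 227.18987342] z37 [[ 0.54049309 -0.29659201  0.04      ]] depth [ 0.54353355 -0.29582095  0.04410848] [ 0.53373044 -0.32229347  0.03392669] [ 0.54951474 -0.26887001  0.05286092]
side 129 [286.48062016 250.52713178] z37 [[ 0.54207881 -0.29846959  0.04      ]] depth [ 0.54139676 -0.30221502  0.0435412 ] [ 0.53395384 -0.32701922  0.03261735] [ 0.54992387 -0.26932061  0.04958   ]
scene collar,tip [[ 0.54017198 -0.26429557  0.037     ]
 [ 0.5371982  -0.10883628  0.037     ]]
tray corners [[ 0.42459129 -0.25910462  0.035     ]
 [ 0.414702   -0.15106744  0.035     ]
 [ 0.5903019  -0.1316546   0.035     ]
 [ 0.60592419 -0.23788396  0.035     ]]
side collar,tip [[ 0.54365555 -0.26618296  0.037     ]
 [ 0.5424679  -0.1100138   0.037     ]]
tray side [[ 0.41641216 -0.15673869  0.035     ]
 [ 0.59895941 -0.1361448   0.035     ]
 [ 0.61240766 -0.24395246  0.035     ]
 [ 0.42645928 -0.26106759  0.035     ]]
mouth side [[0.51500267 0.03629285 0.152     ]] [[0.51783012 0.0518977  0.13917315]]
mouth wrist [[0.51446633 0.04030168 0.152     ]] [[0.50401778 0.03806451 0.1376765 ]
 [0.52128565 0.04981602 0.15899204]]
```

Run:
```python
from h import *
p=[.515,-.052,.285]; o=[np.pi+np.radians(40),0,0]
o[0]-=2*np.pi
q=robot.inverse_kinematics(p,o); print(q)
# IK feasibility of all later poses
for n,P,th,yaw in(('pick',[.542,-.3,.03],25,0),('ins',[.515,.01,.18],-15,0),('ins0',[.51,-.13,.3],-15,0),('hold',[.54,-.35,.15],25,0),('pickF',[.542,-.3,.03],25,np.pi),('ins0',[.51,-.13,.3],-15,np.pi)):
    R=Rot.from_euler('x',180+th,degrees=True)*Rot.from_euler('z',yaw)
    print(n,robot.inverse_kinematics(P,R.as_euler('xyz')))
robot.goto(p,o)
f=robot.grab_frame('wrist'); np.save('pics/wristT0.npy',f,allow_pickle=True); save(f,'wristT'); print(f['fx'],robot.sense()['t'])
```

```text
[ 0.5603262   0.33458213 -0.246485    1.80965476 -0.60017157  1.3079835
  0.56791066]
pick [ 0.69491743  0.75019664 -0.13559393  1.65916344 -0.3183856   1.00869628
  0.79160231]
ins [-0.26088733  0.30104466  0.01695256  1.97389371  0.30662754  0.95414157
 -0.43372953]
ins0 [-0.02271009  0.16002954  0.05156524  1.8539443   0.28019278  1.13568886
 -0.09157726]
hold [ 0.7164921   0.64596153 -0.08323827  1.52326397 -0.3103298   1.25918537
  0.78171998]
pickF [ 0.04246188  0.9606651   0.90995433  1.70209919 -1.02016469  1.38455563
 -1.7839754 ]
ins0 None
333.87753161810366 0.9333
```

View pics/wristT.png

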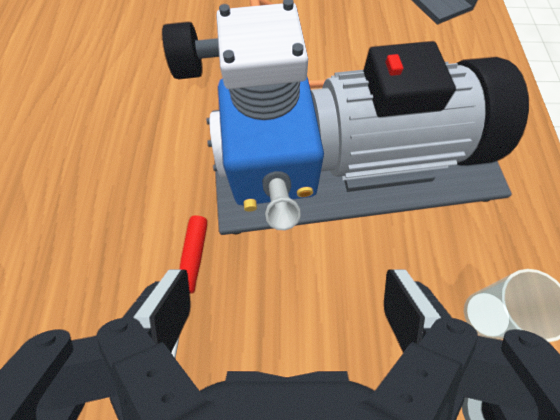

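The mouth's funnel rim is centred near wrist (283,213), with the blue crankcase front face behind it at about (275,175). Now I'll fit the yaw from the face plane and the base edge, and the rim from depth.

Run:
```python
from h import *
f=np.load('pics/wristT0.npy',allow_pickle=True).item()
hsv=cv2.cvtColor(f['image'],cv2.COLOR_RGB2HSV)
m=(hsv[...,0]>100)&(hsv[...,0]<130)&(hsv[...,1]>120)&(f['range_z']>0)
m[:, :200]=0;m[:,340:]=0;m[:60]=0;m[215:]=0
v,u=np.nonzero(m);P=world(f,np.c_[u,v]);P=P[(P[:,2]>.03)&(P[:,2]<.122)]
best=None;rng=np.random.default_rng(0)
for _ in range(500):
    a,b=P[rng.choice(len(P),2)]; d=(b-a)[:2]; l=np.hypot(*d)
    if l<.03: continue
    n=np.array([d[1],-d[0]])/l; k=np.abs((P[:,:2]-a[:2])@n)<.0015
    if best is None or k.sum()>best.sum(): best=k
Q=P[best][:,:2]; c=Q.mean(0); d=np.linalg.svd(Q-c,full_matrices=False)[2][0]; d*=np.sign(d[0])
print('front face',len(Q),c,'yaw deg',np.degrees(np.arctan2(d[1],d[0])),Q.min(0),Q.max(0))
# local depth around the mouth
uu,vv=np.meshgrid(range(258,308),range(188,238)); uv=np.c_[uu.ravel(),vv.ravel()]; M=world(f,uv)
for yaw in (np.arctan2(d[1],d[0]),):
    h=np.array([np.sin(yaw),-np.cos(yaw),0])   # compressor -x in world
    ax=h*np.cos(np.radians(40))+np.array([0,0,np.sin(np.radians(40))]); e1=np.array([np.cos(yaw),np.sin(yaw),0]); e2=np.cross(ax,e1)
    C=np.array([.515,.038,.152]); B=np.c_[e1,e2,ax]; q=(M-C)@B
    for lo in np.arange(-.012,.012,.003):
        k=(np.abs(q[:,2]-lo)<.0015)&(np.hypot(q[:,0],q[:,1])<.03); print(round(lo,3),k.sum(),q[k][:,:2].min(0) if k.any() else '',q[k][:,:2].max(0) if k.any() else '')
np.save('pics/q.npy',np.c_[uv,q])
g=f['image'][183:243,250:316]; cv2.imwrite('pics/mouth.png',cv2.cvtColor(cv2.resize(g,None,fx=9,fy=9,interpolation=cv2.INTER_CUBIC),cv2.COLOR_RGB2BGR))
```

```text
front face 1713 [0.50049131 0.10365144] yaw deg 7.861170263128838 [0.45208948 0.09690884] [0.5544435  0.11312663]
-0.012 74 [-0.01319488 -0.01141196] [0.00842173 0.01340197]
-0.009 86 [-0.01424593 -0.01194026] [0.00907033 0.01424742]
-0.006 102 [-0.01494681 -0.01345857] [0.01060479 0.0159083 ]
-0.003 97 [-0.01785598 -0.01399618] [0.010989  0.0170789]
-0.0 313 [-0.01856111 -0.0159913 ] [0.01356647 0.01693871]
0.003 7 [-0.0167331  -0.01312975] [0.00792476 0.01482188]
0.006 0  
0.009 0
```

View pics/mouth.png

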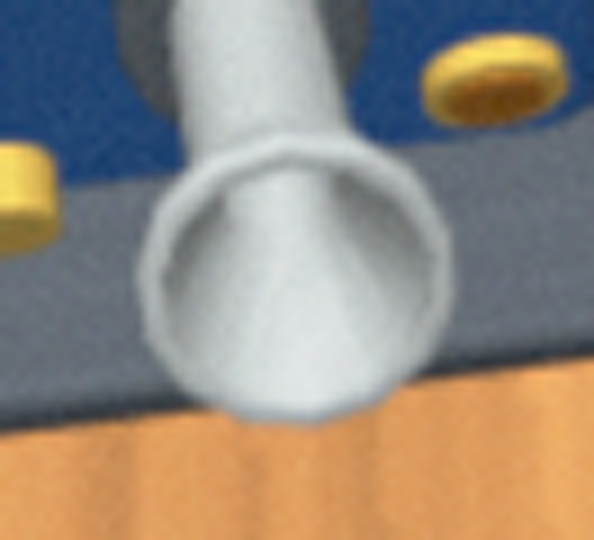

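```bash
cat >> h.py <<'E'
C=np.array([.5125,.0377,.152]); YAW=np.radians(7.86)
TH=25; GX=-.036                     # tool lean in the grasp, grasp point on the handle (gauge x)
def Rg(yaw,pitch): return Rot.from_euler('zy',[0,0]).from_euler('xyz',[0,pitch,yaw])  # pitch>0: tip down
RGT=Rg(np.pi/2,0).inv()*Rot.from_euler('x',180+TH,degrees=True)
def tool(o,R,gx=GX,corr=Rot.identity()):
    """TCP pose for gauge origin o, attitude R"""
    T=R*corr*RGT; z=T.as_matrix()[:,2]
    return np.asarray(o)+R.apply([gx,0,0])+.008*z, T.as_euler('xyz')
E
python3 - <<'E'
from h import *
robot.grip(.65,60)
R=Rg(np.radians(90.7),0); o=np.array([.542,-.2652,.037])
p,e=tool(o,R); z=Rot.from_euler('xyz',e).apply([0,0,1]); print(p,e)
robot.goto(p-.12*z,e); print(robot.move_straight(p,.1,contact_N=8))
robot.grip(0,60); s=robot.sense(); print('open',s['opening'],s['tcp_pos'])
p2=np.array(s['tcp_pos'])+[0,0,.12]; robot.move_straight(p2,.12)
s=robot.sense(); print(s['opening'],s['tcp_pos'],s['wrist_force'],s['t'])
a=[]
for n in('scene','side','wrist'):
    f=robot.grab_frame(n); np.save('pics/%sG0.npy'%n,f,allow_pickle=True); a.append(cv2.cvtColor(f['image'],cv2.COLOR_RGB2BGR))
z=lambda i,x,y,w,h:cv2.resize(i[y:y+h,x:x+w],(400,300),interpolation=cv2.INTER_CUBIC)
cv2.imwrite('pics/g.png',np.vstack([np.hstack([z(a[0],200,170,160,120),z(a[1],210,150,120,90)]),np.hstack([z(a[2],0,0,560,420),z(a[1],0,0,560,420)])]))
E
```

```text
[ 0.54239851 -0.29781662  0.02974954] [-2.70526034  0.          0.0122173 ]
False
open 0.17118171431207696 [ 0.54259306 -0.29803666  0.03009133]
0.17138458356163064 [ 0.54204084 -0.29773668  0.14911298] [-0.35062043 -0.23647905 -1.01349046] 5.5333
```

View pics/g.png

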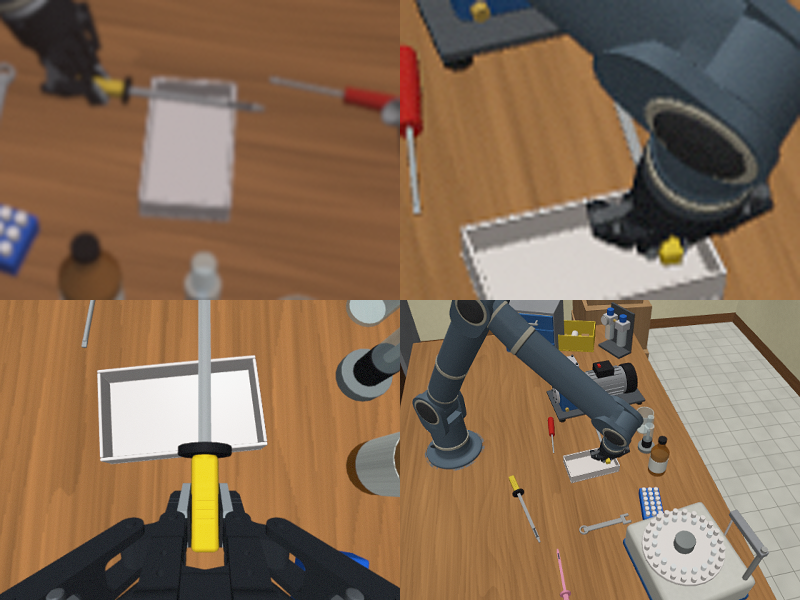

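The dipstick is held. In the wrist view (full-size pixels) the blade runs up column 286, the collar is at about (287,210) and the yellow handle below it at about (286,285). I'll measure its pose in the hand from the wrist depth.

Run:
```python
from h import *
f=np.load('pics/wristG0.npy',allow_pickle=True).item()
s=robot.sense(); T=Rot.from_euler('xyz',s['tcp_rot']); G=T*RGT.inv(); tcp=np.array(s['tcp_pos'])
o=tcp-.008*T.apply([0,0,1])-G.apply([GX,0,0]); print('pred origin',o,'x axis',G.apply([1,0,0]))
uu,vv=np.meshgrid(range(230,345),range(0,352)); uv=np.c_[uu.ravel(),vv.ravel()]; q=G.inv().apply(world(f,uv)-o)  # predicted gauge frame
hsv=cv2.cvtColor(f['image'],cv2.COLOR_RGB2HSV)[uv[:,1],uv[:,0]]
near=np.abs(q[:,2])<.03
y=near&(hsv[:,0]>20)&(hsv[:,0]<35)&(hsv[:,1]>140); print('handle',y.sum(),np.percentile(q[y],[1,50,99],axis=0).round(4).tolist())
k=near&(hsv[:,2]<60)&(uv[:,1]<225)&(np.abs(q[:,0])<.02);print('collar',k.sum(),np.percentile(q[k],[1,50,99],axis=0).round(4).tolist())
b=near&(hsv[:,1]<60)&(q[:,0]>.01)&(np.abs(q[:,1])<.012)
pz=np.polyfit(q[b,0],q[b,2],1);py=np.polyfit(q[b,0],q[b,1],1);print('blade',b.sum(),q[b,0].max(),'z=',pz,'y=',py)
h=y&(np.abs(q[:,1])<.004);print('handle top z fit',np.polyfit(q[h,0],q[h,2],1))
```

```text
pred origin [ 0.54179607 -0.2651502   0.15641138] x axis [-0.0122713   0.99992413  0.00106865]
handle 5180 [[-0.0559, -0.0085, 0.0038], [-0.0302, -0.0011, 0.0065], [-0.0028, 0.0067, 0.0089]]
collar 1282 [[-0.0028, -0.0158, -0.0076], [-0.0008, -0.0007, 0.0129], [0.0027, 0.0143, 0.0168]]
blade 3306 0.10316796659389978 z= [-0.00078911  0.00158225] y= [ 0.00118869 -0.00056317]
handle top z fit [-0.00032051  0.00680755]
```

```bash
sed -i 's/GX=-.036 /GX=-.0393/' h.py
cat >> h.py <<'E'
AX=np.array([np.sin(YAW)*np.cos(np.radians(40)),-np.cos(YAW)*np.cos(np.radians(40)),np.sin(np.radians(40))])
RI=Rg(np.pi/2+YAW,np.radians(40))
def ins(d,off=np.zeros(3)): return tool(C+AX*d-RI.apply([0,-.0006,-.0004])+off,RI)
E
python3 - <<'E'
from h import *
print(RI.apply([1,0,0])+AX)
for d in(.21,.17,.1,.03,0): print(d,ins(d)[0],robot.inverse_kinematics(*ins(d)) is not None)
t=np.array(robot.sense()['tcp_pos']); robot.move_straight(t+[0,0,.1],.15)
robot.goto(*ins(.23)); robot.move_straight(ins(.17)[0],.08)
s=robot.sense(); print(s['tcp_pos'],ins(.17)[0],s['t'],s['wrist_force'])
f=robot.grab_frame('wrist'); np.save('pics/wristI0.npy',f,allow_pickle=True); save(f,'wristI')
g=robot.grab_frame('side'); i=cv2.cvtColor(f['image'],cv2.COLOR_RGB2BGR); j=cv2.cvtColor(g['image'],cv2.COLOR_RGB2BGR)
z=lambda i,x,y,w,h:cv2.resize(i[y:y+h,x:x+w],(400,300),interpolation=cv2.INTER_CUBIC)
cv2.imwrite('pics/i.png',np.hstack([z(i,160,0,240,180),z(j,190,80,120,90)]))
E
```

```text
[ 9.71445147e-17  1.11022302e-16 -2.22044605e-16]
0.21 [ 0.53827002 -0.15335916  0.30482596] True
0.17 [ 0.53407966 -0.12300525  0.27911446] True
0.1 [ 0.52674654 -0.06988592  0.23411933] True
0.03 [ 0.51941342 -0.01676659  0.18912419] True
0 [0.51627065 0.00599884 0.16984056] True
[ 0.5343276  -0.12337412  0.27949862] [ 0.53407966 -0.12300525  0.27911446] 8.0417 [ 0.20269641  0.54868712 -0.37836441]
```

View pics/i.png

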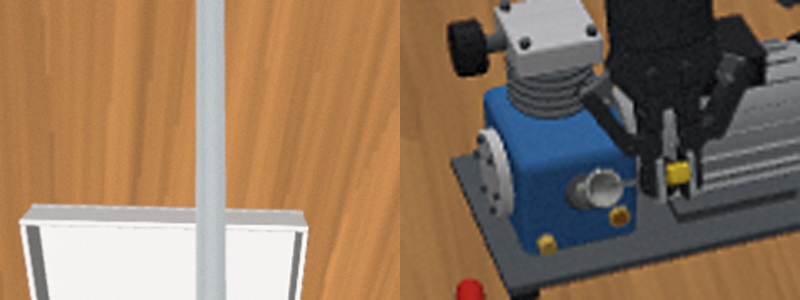

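The blade tip is just outside the funnel in the side view (about (625,183) in the crop), pointing into it. I'll insert gently.

Run:
```python
from h import *
def dep(): return (np.array(robot.sense()['tcp_pos'])-ins(0)[0])@AX
for d,v in((.13,.05),(.05,.05),(.012,.05)):
    r=robot.move_straight(ins(d)[0],v,contact_N=8); s=robot.sense(); print(r,round(dep(),4),(np.array(s['tcp_pos'])-ins(d)[0]).round(4),np.round(s['wrist_force'],1))
    if r: break
else:
    r=robot.move_straight(ins(-.01)[0],.015,contact_N=8); robot.sleep(.4); s=robot.sense(); print('home?',r,round(dep(),4),np.round(s['wrist_force'],1),s['opening'],s['t'])
f=robot.grab_frame('wrist'); np.save('pics/wristH0.npy',f,allow_pickle=True); g=robot.grab_frame('side')
i=cv2.cvtColor(f['image'],cv2.COLOR_RGB2BGR); j=cv2.cvtColor(g['image'],cv2.COLOR_RGB2BGR)
z=lambda i,x,y,w,h:cv2.resize(i[y:y+h,x:x+w],(400,300),interpolation=cv2.INTER_CUBIC)
cv2.imwrite('pics/hm.png',np.hstack([z(i,160,120,240,180),z(j,190,80,120,90)]))
```

```text
False 0.1304 [ 0.0002 -0.0003  0.0002] [ 0.6  1.  -0.9]
False 0.0503 [ 0.0001 -0.0003  0.0002] [-0.3 -0.  -1.4]
False 0.0123 [ 0.0002 -0.0002  0.0002] [ 0.7 -1.1 -0.8]
home? True 0.0002 [ 1.  -1.5  1.9] 0.17198565000057728 13.05
```

View pics/hm.png

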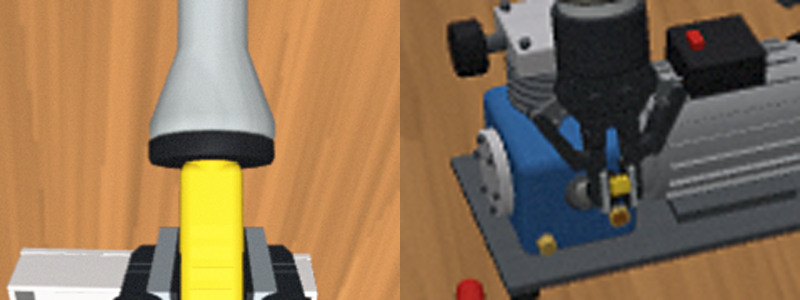

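The collar sits flush on the rim: in the left crop the collar's bottom edge at y=130–165 meets the funnel with no gap. The stop came at 0.2 mm from the predicted home depth. Now I'll draw it out and go to the reading pose.

Run:
```python
from h import *
robot.move_straight(ins(.23)[0],.1); robot.sleep(.15); print(robot.sense()['wrist_force'])
R=Rg(np.radians(90.7),0); o=np.array([.512,-.343,.135])
robot.goto(*tool(o+[0,0,.1],R)); robot.move_straight(tool(o,R)[0],.1); robot.sleep(.5)
s=robot.sense(); T=Rot.from_euler('xyz',s['tcp_rot']); G=T*RGT.inv(); oo=np.array(s['tcp_pos'])-.008*T.apply([0,0,1])-G.apply([GX,0,0])
print('t',s['t'],oo,s['opening'],np.abs(s['joint_velocities']).max())
f=robot.grab_frame('wrist'); g=robot.grab_frame('scene'); h=robot.grab_frame('side')
uu,vv=np.meshgrid(range(230,345),range(0,352)); uv=np.c_[uu.ravel(),vv.ravel()]; q=world(f,uv)-oo
hsv=cv2.cvtColor(f['image'],cv2.COLOR_RGB2HSV)[uv[:,1],uv[:,0]]
b=(np.abs(q[:,2])<.03)&(hsv[:,1]<60)&(q[:,1]>.01)&(np.abs(q[:,0])<.012)
print('blade',b.sum(),'z slope deg',np.degrees(np.arctan(np.polyfit(q[b,1],q[b,2],1))),'x',np.polyfit(q[b,1],q[b,0],1))
c=[cv2.cvtColor(k['image'],cv2.COLOR_RGB2BGR) for k in(f,g,h)]
z=lambda i,x,y,w,h:cv2.resize(i[y:y+h,x:x+w],(400,300),interpolation=cv2.INTER_CUBIC)
cv2.imwrite('pics/e.png',np.vstack([np.hstack([z(c[0],0,0,560,420),z(c[1],180,150,200,150)]),np.hstack([z(c[2],0,0,560,420),z(c[2],200,150,160,120)])]))
```

```text
[ 0.10915835  0.6040628  -0.13534017]
t 18.3333 [ 0.512014   -0.3430085   0.13507896] 0.17805297839264783 0.0025164547717036693
blade 3253 z slope deg [-0.06866502  0.0957593 ] x [-0.01642923  0.00067257]
```

View pics/e.png

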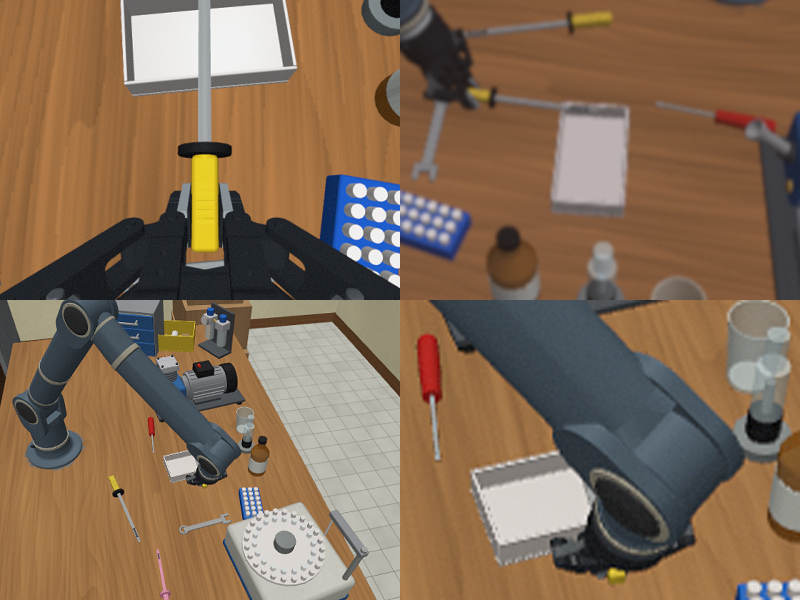

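The dipstick is level (slope -0.07°) and marked face up. The wrist view shows the blade over the tray, tip at about (0.509, -0.188, 0.135), and nothing else on the bench has moved. I'm handing in.

```bash
python3 -c "
from h import *
robot.close_job(); print(robot.sense()['t'])"
```

```text
the job is handed in; nothing more can be done
the job is handed in; nothing more can be done
```

I did the oil check and handed the job in, with the clock at about 18 s of the 45 s allowed. I took the small yellow-handled dipstick from the white tray, pushed it home in the tube, drew it right out and held it level over the tray.

- **Insertion:** The gentle push stopped on the 8 N contact limit, 0.2 mm from the expected home depth. The picture showed the collar flush on the rim, and it rested there for 0.4 s.
- **Withdrawal:** I backed it out until the tip was about 75 mm outside the mouth, with no meaningful force left on the wrist.
- **Final hold:** The blade was level to about 0.1° and marked face up. The tip, worked out from the arm's pose, was about 135 mm above the bench and within about 1 cm of the tray's centre. The arm was at rest with the grip firm.
- **Other things on the bench:** In the last pictures the tray and the other things looked to be where they started. I checked this by eye only, not by measurement.

None of my checks failed or disagreed. The simulator gives no verdict, and after hand-in it gave no further readings, so I could not check the final second of holding.

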